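# Lock the gear blank on a two-nest tilting table

## Task

On the sloping two-nest table one nest holds a toothed gear and the other a plain round gear blank, and the black bar handle of the keeper between them stands in its middle notch. Turn the handle towards the blank until it clicks past its detent into the end notch, so that the keeper lies over the blank, then let go. Never click the keeper over to the toothed gear, do not touch the gear or the blank, and leave them and the things around where they are.

Things in the scene. Friction and masses are not known exactly. Their poses are not given: they have to be found in the camera images.
- fixture: Tilting table bolted to the bench: steel base 150 (x) x 210 (y) mm, aluminium plate 136 x 205 mm sloping down to the front (-x) at 30 degrees. Origin: centre of the base's underside; x to the high rear edge, y left, z up. Face normal (-0.5, 0, 0.866). Nest centres on the face: (0.014, +0.064, 0.072) left, (0.014, -0.064, 0.072) right, each with three pins 11 mm high.
- handle (a point): Middle of the black bar handle, the grip point, on the turning axis, 74 mm out from the face. Bar: 70 mm long (point x, the way the keeper points), 14 mm thick (point y: grip across it), 36 mm high (point z = turning axis = outward face normal, 30 degrees from vertical). Under the bar a stem, then the keeper arm, 20 mm wide, top 34 mm from the face.
- keeper_tip (a point): Underside of the keeper arm near its rounded end, 80 mm from the turning axis, 26 mm out from the face; the parts in the nests are 21 mm high, so the keeper passes 5 mm over them.
- latch (a joint): Handle and keeper angle (rad) about the outward normal. 0: middle notch, keeper points up the slope between the nests. Positive: to the left nest (fixture +y), counterclockwise seen from above; negative: right nest. It turns freely to +-0.26, then a spring plunger resists (about 0.3 N m) up to the crest at +-0.62; beyond, it snaps on by itself to +-0.97 or more; stops at +-1.06.
- blank: Plain round steel gear blank without teeth, 60 mm diameter, 13 mm thick, with a 28 mm hub up to 21 mm; loose, lies in the left or right nest. Origin: centre of its underside; z out of the sloping face.
- gear: Steel gear with teeth, 60 mm diameter, 21 mm high with its hub; loose, lies in the other nest. Origin: centre of its underside; z out of the sloping face.
- oil_can: Bystander: small oil can 60 mm wide, 130 mm high, upright left of the table; origin under its centre.
- tape: Bystander: roll of brown masking tape, 100 mm across, 24 mm high, lying left of the vise; origin under its centre.
- pliers: Bystander: pliers 193 mm long, lying on the bench in front of the vise; origin under their centre.
Things that resemble listed ones, but are neither listed nor needed, are in the scene too. What is shaped like the blank but pink is not meant.

How it is judged (in metres and radians):
At the end, for the whole second after the job is handed in: The keeper has clicked into the end notch over the plain blank (joint latch beyond 0.92 rad towards the nest that holds the blank) and the handle is released; blank and gear are within 12 mm of where they were, oil can, tape and pliers within 30 mm (((y of blank in the frame of fixture above 0 m and value of joint latch above 0.92 rad) or (y of blank in the frame of fixture below 0 m and value of joint latch below -0.92 rad)) and distance of each of blank, gear from where it was at the start of the episode below 0.012 m and distance of each of oil_can, tape, pliers from where it was at the start of the episode below 0.03 m); the robot touches nothing.
It fails at once if the keeper is turned past its detent towards the toothed gear ((y of blank in the frame of fixture above 0 m and value of joint latch below -0.65 rad) or (y of blank in the frame of fixture below 0 m and value of joint latch above 0.65 rad)).
It fails at once if the robot presses on the gear or the blank (contact force between any of the fingers, the arm and gear above 2 N or contact force between any of the fingers, the arm and blank above 2 N).
It also fails if it takes over 32 s, if anything falls off the work surface, if the arm or the gripper's body presses on something with over 40 N, if the wrist force passes 120 N, or if a joint passes its speed limit or range.

## Robot

A 6-joint arm with a two-finger parallel gripper is mounted at the origin on a cart in front of the work surface, level with it; the furniture and walls round the work are solid. World frame = base frame: x ahead of the robot, y to its left, z up, the work surface at z = 0. Lengths are in m, angles in degrees, forces in N, time in s.
With the tool pointing down it reaches from about 0.325 to 0.85 m from the base axis. Payload 15.5 kg.
Tool frame: the origin (TCP) lies midway between the tips of the shut fingers; the grasp point (between the pads) lies 19 mm behind it; y points along the fingers, x is the direction in which the jaws open and shut, and the axes are right-handed (so a half turn about y gives the same grasp; the last joint's range is limited). The gripper opens to 91 mm and grips with 3 to 60 N. Pads are 32 mm wide; open, the fingers measure 118 mm over their backs; the gripper's body (76 mm by 178 mm) begins 60 mm behind the grasp point.
Start: joints at [71.018, 28.281, 77.091, -0, 74.628, -5.472], TCP at [0.146, 0.608, 0.214] pointing down, gripper open.
Joint ranges: [-166.48, 166.48], [-47.26, 123.95], [12.59, 153.08], [-70.14, 250.14], [6.76, 159.57], [-176.63, 176.63]. Speed limits (degrees/s): [108.29, 108.29, 147.25, 172.46, 172.46, 172.46].

## Interface

Orientations are given as a 3x3 rotation matrix whose columns are the frame's x, y, z axes.
In Python, from bench import ctrl gives the robot as it stands. The module is installed in compiled form; this text tells all that it offers. Calls block until the motion is done:
- ctrl.goto(position, orientation): joint-space move of the TCP to a pose.
- ctrl.move_l(position, vel=0.15, ori=None, contact_N=None): straight line of the TCP; ori=None keeps the orientation; vel is the mean speed in m/s. With contact_N (N) it stops when the force on the tool has changed by that much, and returns True; else False.
- ctrl.movej(angles): joint-space move.
- ctrl.command_gripper(opening): opening from 0.0 (shut) to 1.0 (fully open); the grip force is fixed at half the most; returns when the fingers have stopped.
- ctrl.sleep(seconds).
- ctrl.ik(position, orientation): joint angles nearest the present ones, or None.
- ctrl.read_camera(name): name is "side" or "top" or "wrist"; returns the picture (400x640x3 uint8, blue, green, red); there is no depth.
- ctrl.camera_params(name): a dict with "fx", "fy", "cx", "cy" (pixels), "pose" (4x4, takes a point from camera to world coordinates); the wrist camera has in their place "T_tool_cam" (4x4, takes a point from camera to tool coordinates, whose origin is the TCP and whose axes are the tool frame's). Camera axes: x right, y up, looking along -z (the intrinsics and any distortion apply to the point x, -y, -z); pixel columns grow to the right and rows downward; lengths in m; the calibration is good to about 2 mm. The wrist camera is an equidistant fisheye: a pixel r from the principal point sees the ray r / f radians off the axis. A picture is of the moment at which its call begins: read the wrist's pose just before it. camera_params takes no time and is no camera call.
A pose or a line that the arm cannot do raises ctrl.MotionError and nothing moves.
- ctrl.sign_off(): hands the job in, once; it reports no verdict.
Readings, each from a call of its own:
- ctrl.current_t(): time.
- ctrl.current_q(): joint angles.
- ctrl.current_dq(): joint speeds.
- ctrl.current_effort(): joint torques, N m.
- ctrl.current_tool_pos(): TCP position.
- ctrl.current_eef_rot(): TCP orientation.
- ctrl.current_contact_force(): force on the tool from outside, world axes, zero at the start.
- ctrl.current_wrist_torque(): the same for the moment, N m.
- ctrl.current_grip_width(): opening from 0.0 (shut) to 1.0 (fully open).
Only numpy, scipy, OpenCV 4.12 (cv2) and the standard library are available. Lean on these libraries where they do the work, as an engineer would, in place of code of your own. Each camera call takes 0.05 s, during which the arm holds its last target. There are 200 camera calls.

## Working session

There is one attempt and no reset: what is moved stays moved. The work goes in short steps, each a Python script; the robot and the scene stay as the last script left them, time stands still between calls to the robot, and variables do not carry over. Pictures are saved under pics/ and viewed, about 8 in all and at most 12, crops included, and the job is handed in when it is done.

```bash
mkdir -p pics
python3 - <<'E'
from bench import ctrl
import cv2,numpy as np
np.set_printoptions(precision=4,suppress=True)
for n in ("top","side","wrist"):
    im=ctrl.read_camera(n); cv2.imwrite(f"pics/{n}0.png",im)
    print(n,ctrl.camera_params(n))
print(ctrl.current_t(),ctrl.current_eef_rot())
E
```

```text
top {'fx': 399.56013908927935, 'fy': 399.56013908927935, 'cx': 326.17955132903364, 'cy': 202.32900388283278, 'pose': array([[-0.0059,  0.9837, -0.1798,  0.3608],
       [-1.    , -0.006 ,  0.0001, -0.0995],
       [-0.001 ,  0.1798,  0.9837,  1.2228],
       [ 0.    ,  0.    ,  0.    ,  1.    ]])}
side {'fx': 368.725449397076, 'fy': 368.725449397076, 'cx': 320.1454988801999, 'cy': 197.6851069144646, 'pose': array([[-0.9994,  0.0063,  0.0341,  0.6026],
       [ 0.0298, -0.346 ,  0.9377,  0.7048],
       [ 0.0177,  0.9382,  0.3456,  0.4127],
       [ 0.    ,  0.    ,  0.    ,  1.    ]])}
wrist {'fx': 309.70691628693146, 'fy': 309.70691628693146, 'cx': 313.63480305214637, 'cy': 201.89522671067857, 'T_tool_cam': array([[ 1.    , -0.0013,  0.0009, -0.0009],
       [ 0.0012,  0.2626, -0.9649, -0.1699],
       [ 0.001 ,  0.9649,  0.2626,  0.0732],
       [ 0.    ,  0.    ,  0.    ,  1.    ]])}
0.15 [[ 0.2336 -0.0003 -0.9723]
 [ 0.9723 -0.0008  0.2336]
 [-0.0008 -1.      0.0001]]
```

View pics/top0.png

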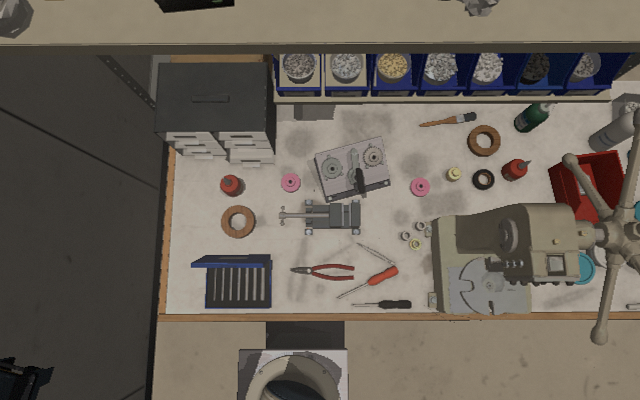

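View pics/side0.png

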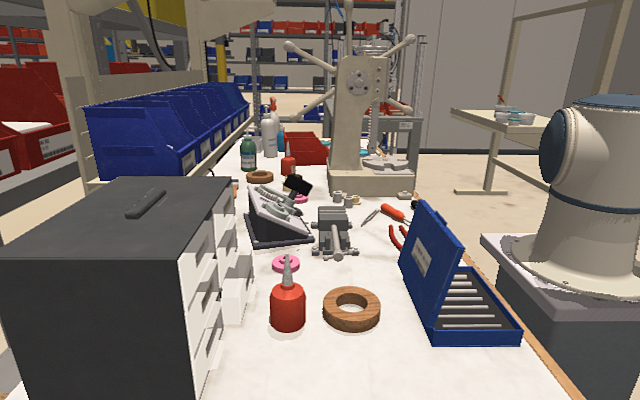

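The top view shows the fixture at about (352,168), rotated slightly, with the black handle near (360,182). Both pink lookalikes, at (291,182) and (420,187), are outside it. I'll enlarge this area.

Run:
```python
import cv2
im=cv2.imread("pics/top0.png")[125:210,300:405]
cv2.imwrite("pics/crop1.png",cv2.resize(im,None,fx=7,fy=7,interpolation=cv2.INTER_CUBIC))
```

```text
(no output)
```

View pics/crop1.png

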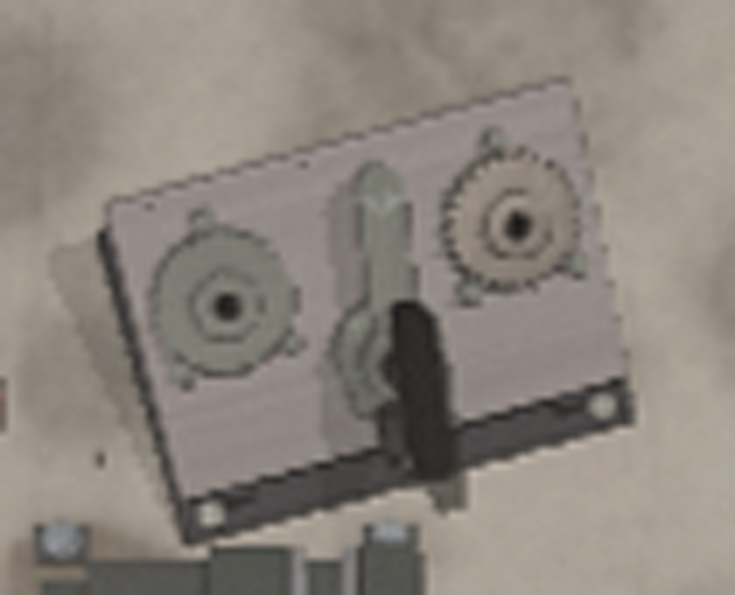

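The blank is in the left (+y) nest and the gear in the right, so the latch has to turn positive. The hub centres in the crop are blank (228,306) and gear (518,225). Next I'll get the fixture pose by ray casting and check IK over the whole arc.

```bash
cat > h.py <<'E'
from bench import ctrl
import cv2,numpy as np
from scipy.spatial.transform import Rotation as R
np.set_printoptions(precision=4,suppress=True)
def ray_z(n,uv,z):
    c=ctrl.camera_params(n);P=c["pose"]
    d=P[:3,:3]@np.array([(uv[0]-c["cx"])/c["fx"],-(uv[1]-c["cy"])/c["fy"],-1])
    return P[:3,3]+d*(z-P[2,3])/d[2]
def crop(u,v): return (300+(u+.5)/7-.5,125+(v+.5)/7-.5)
b=ray_z("top",crop(228,306),.090); g=ray_z("top",crop(518,225),.090)
yv=(b-g)[:2]; L=np.linalg.norm(yv); yv/=L
yaw=np.arctan2(-yv[0],yv[1])
Rf=R.from_euler("z",yaw).as_matrix()
n_f=np.array([-.5,0,.8660254])
org=(b+g)/2-Rf@(np.array([.014,0,.072])+.021*n_f); 
n=Rf@n_f
def ori(ang,flip):  # tool x across bar, y = -n
    A=np.column_stack([Rf@[0,1,0],-n,np.cross(Rf@[0,1,0],-n)])
    if flip: A=A@np.diag([-1,1,-1])
    return R.from_rotvec(n*ang).as_matrix()@A
H0=org+Rf@(np.array([.014-.043*.866,0,.072-.043*.5])+.074*n_f)
E
python3 - <<'E'
from h import *
print(b,g,L,np.degrees(yaw),org,n,"H",H0)
# black handle top-view check
im=cv2.imread("pics/top0.png"); m=(im.max(2)<60).astype(np.uint8); m[:165]=0;m[195:]=0;m[:,:352]=0;m[:,370:]=0
ys,xs=np.nonzero(m); print(xs.mean(),ys.mean(),len(xs),ray_z("top",(xs.mean(),ys.mean()),H0[2]))
for c in [(215,70),(270,165),(165,135)]: print("cab",ray_z("top",c,.2))
for f in (0,1):
    for a in (0,.3,.6,1.0,1.06):
        for d in (-.019,.1): print(f,a,d,ctrl.ik(H0+n*d,ori(a,f)))
E
```

```text
[ 0.6691 -0.1177  0.09  ] [ 0.7035 -0.24    0.09  ] 0.12697663595276312 15.725639931989726 [ 0.6829 -0.1798 -0.0002] [-0.4813 -0.1355  0.866 ] H [ 0.6249 -0.1961  0.1144]
359.3423913043478 181.21195652173913 184 [ 0.624  -0.1945  0.1144]
cab [0.9223 0.2062 0.2   ]
cab [0.6492 0.0485 0.2   ]
cab [0.7342 0.3321 0.2   ]
0 0 -0.019 [ -34.0016   33.1974  101.0389   44.0031   33.3082 -174.5364]
0 0 0.1 [ -39.4196   21.3435  101.1738   35.4327   45.0502 -167.8825]
0 0.3 -0.019 [-34.0016  33.1974 101.0389  44.0031  33.3082 168.2748]
0 0.3 0.1 [-39.4196  21.3435 101.1738  35.4327  45.0502 174.9288]
0 0.6 -0.019 [-34.0016  33.1974 101.0389  44.0031  33.3082 151.0861]
0 0.6 0.1 [-39.4196  21.3435 101.1738  35.4327  45.0502 157.74  ]
0 1.0 -0.019 [-34.0016  33.1974 101.0389  44.0031  33.3082 128.1678]
0 1.0 0.1 [-39.4196  21.3435 101.1738  35.4327  45.0502 134.8217]
0 1.06 -0.019 [-34.0016  33.1974 101.0389  44.0031  33.3082 124.7301]
0 1.06 0.1 [-39.4196  21.3435 101.1738  35.4327  45.0502 131.384 ]
1 0 -0.019 [-34.0016  33.1974 101.0389  44.0031  33.3082   5.4636]
1 0 0.1 [-39.4196  21.3435 101.1738  35.4327  45.0502  12.1175]
1 0.3 -0.019 [-34.0016  33.1974 101.0389  44.0031  33.3082 -11.7252]
1 0.3 0.1 [-39.4196  21.3435 101.1738  35.4327  45.0502  -5.0712]
1 0.6 -0.019 [-34.0016  33.1974 101.0389  44.0031  33.3082 -28.9139]
1 0.6 0.1 [-39.4196  21.3435 101.1738  35.4327  45.0502 -22.26  ]
1 1.0 -0.019 [-34.0016  33.1974 101.0389  44.0031  33.3082 -51.8322]
1 1.0 0.1 [-39.4196  21.3435 101.1738  35.4327  45.0502 -45.1783]
1 1.06 -0.019 [-34.0016  33.1974 101.0389  44.0031  33.3082 -55.2699]
1 1.06 0.1 [-39.4196  21.3435 101.1738  35.4327  45.0502 -48.616 ]
```

IK shows the turn needs joint 6 alone if the grasp uses flip=1. I'll raise, swing, and take a close look.

Run:
```python
from h import *
ctrl.goto([.14,.47,.42],ctrl.current_eef_rot())
ctrl.goto(H0+n*.24,ori(0,1))
ctrl.goto(H0+n*.10,ori(0,1))
p,Rt=ctrl.current_tool_pos(),ctrl.current_eef_rot()
im=ctrl.read_camera("wrist")
c=ctrl.camera_params("wrist");T=c["T_tool_cam"]
np.savez("look.npz",p=p,R=Rt,im=im)
def proj(X):
    q=T[:3,:3].T@(Rt.T@(X-p)-T[:3,3]); v=np.array([q[0],-q[1],-q[2]])
    th=np.arctan2(np.hypot(*v[:2]),v[2]); return np.array([c["cx"],c["cy"]])+c["fx"]*th*v[:2]/np.hypot(*v[:2])
up=np.cross(Rf@[0,1,0],n)
for k,X in dict(H=H0,rear=H0+.018*n+.035*up,front=H0+.018*n-.035*up,blank=b,gear=g).items():
    u=proj(X);print(k,u);cv2.drawMarker(im,tuple(int(round(a)) for a in u),(0,0,255),0,10,1)
cv2.imwrite("pics/w1.png",im)
print(p,ctrl.current_t(),ctrl.current_q())
```

```text
H [312.2743 202.6375]
rear [312.2344 167.4407]
front [312.1473 246.1514]
blank [252.547  149.9867]
gear [372.6458 150.222 ]
[ 0.577  -0.2095  0.2017] 4.5917 [-39.4455  21.2286 101.0865  35.4024  45.1517  12.1414]
```

View pics/w1.png

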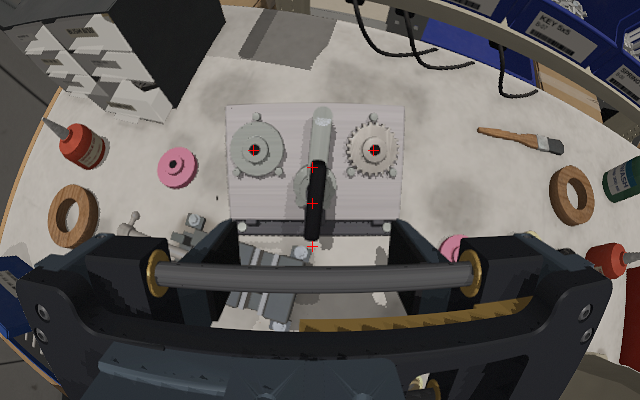

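The close view shows the predicted hub markers within about 3 px of the real hubs: blank at (256,151), gear at (376,150). The bar runs from (318,160) to (313,240), about 6 px upslope and 3 px right of the prediction, and tilted slightly. I'll measure it by mask.

Run:
```python
from h import *
L=np.load("look.npz");p,Rt,im=L["p"],L["R"],L["im"]
c=ctrl.camera_params("wrist");T=c["T_tool_cam"]
m=(im.max(2)<45).astype(np.uint8); m[:,:295]=0;m[:,335:]=0;m[:150]=0;m[245:]=0
nn,lab,st,ce=cv2.connectedComponentsWithStats(m); k=1+st[1:,4].argmax();print(st[k],ce[k])
m=(lab==k)
for r in range(155,245,6):
    xs=np.nonzero(m[r])[0]; print(r,xs.min() if len(xs) else None,xs.max() if len(xs) else None)
up=np.cross(Rf@[0,1,0],n)
def cast(uv,h): # plane at H0+h n ; returns fixture (up, y) offsets from H0
    d=np.array(uv)-[c["cx"],c["cy"]];r=np.hypot(*d);th=r/c["fx"]
    v=np.array([np.sin(th)*d[0]/r,-np.sin(th)*d[1]/r,-np.cos(th)])
    D=Rt@T[:3,:3]@v;O=p+Rt@T[:3,3]
    X=O+D*((H0+h*n-O)@n)/(D@n); return (X-H0)@up,(X-H0)@(Rf@[0,1,0])
for name,uv,h in [("blank",(256,151),-.053),("gear",(376,150),-.053),("rear",(318,160),.018),("front",(313,240),.018)]: print(name,cast(uv,h))
cv2.imwrite("pics/w1c.png",cv2.resize(L["im"][95:255,225:410],None,fx=4,fy=4,interpolation=cv2.INTER_CUBIC))
```

```text
[ 301  160   34   81 1365] [315.4469 202.2315]
155 None None
161 312 322
167 311 325
173 311 325
179 310 325
185 308 324
191 308 323
197 307 323
203 307 322
209 305 323
215 305 324
221 305 334
227 305 320
233 304 331
239 306 316
blank (np.float64(0.041847320144340665), np.float64(0.059779244588352716))
gear (np.float64(0.043323675225033643), np.float64(-0.06711703403487518))
rear (np.float64(0.04120258197246113), np.float64(-0.004715237658543875))
front (np.float64(-0.029092799170920773), np.float64(-0.000745153151872932))
```

View pics/w1c.png

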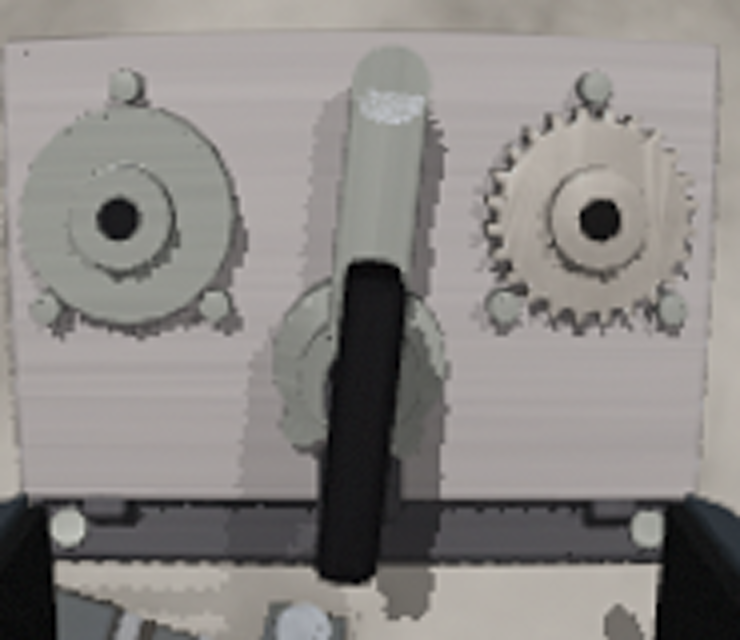

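The bar's measured length is 70.3 mm, which matches the 70 mm spec. Its centre is about 5 mm upslope and 2.7 mm to the right of the estimate, with the handle at about -0.056 rad. I'll descend and grip, then start a small turn while watching the forces.

```bash
cat >> h.py <<'E'
up=np.cross(Rf@[0,1,0],n)
H=H0+.005*up-.0028*(Rf@[0,1,0])
a0=-.056
def rep(s): print(s,"t",round(ctrl.current_t(),2),"F",ctrl.current_contact_force(),"M_n",round(ctrl.current_wrist_torque()@n,3),"w",round(ctrl.current_grip_width(),3))
def turn(a,steps=1):
    q=np.array(ctrl.current_q());q0=q[5]
    for i in range(steps):
        q[5]=q0-np.degrees(a)*(i+1)/steps; ctrl.movej(list(q)); rep(f"turned {a*(i+1)/steps:.2f}")
E
python3 - <<'E'
from h import *
ctrl.goto(H+n*.07,ori(a0,1))
print("hit",ctrl.move_l(H-n*.015,vel=.06,contact_N=10)); rep("down")
ctrl.command_gripper(0.0); rep("grip")
turn(.2); print(ctrl.current_tool_pos()-(H-n*.015))
E
```

```text
hit False
down t 6.41 F [-0.8662 -0.0972  0.8798] M_n 0.067 w 0.999
grip t 7.57 F [-3.4422  9.4088  4.9195] M_n -0.044 w 0.152
turned 0.20 t 7.88 F [-1.1727  4.8006  2.4936] M_n 0.006 w 0.152
[-0.0008  0.0021 -0.0002]
```

The grip width is 13.8 mm, so the bar is held, and forces are small. I'll continue the turn.

Run:
```python
from h import *
turn(.85,5)
cv2.imwrite("pics/w2.png",ctrl.read_camera("wrist"));cv2.imwrite("pics/t2.png",cv2.resize(ctrl.read_camera("top")[125:210,300:405],None,fx=6,fy=6,interpolation=cv2.INTER_CUBIC))
```

```text
turned 0.17 t 8.18 F [-1.3428  5.2868  2.5106] M_n -0.194 w 0.154
turned 0.34 t 8.47 F [-2.6085  5.8413  2.3902] M_n -0.069 w 0.152
turned 0.51 t 8.76 F [-3.3222  7.2179  3.7332] M_n 0.069 w 0.152
turned 0.68 t 9.05 F [-4.2623  6.8746  3.615 ] M_n 0.185 w 0.155
turned 0.85 t 9.34 F [-6.5621  7.6599  4.0719] M_n 0.005 w 0.154
```

The moment about the axis went from resisting to assisting and then to zero, which looks like the plunger passing its crest and snapping in. I'll release, back off and look.

Run:
```python
from h import *
ctrl.command_gripper(0.6); rep("open")
ctrl.move_l(ctrl.current_tool_pos()+n*.12,vel=.12); rep("up")
q=np.array(ctrl.current_q());q[5]+=np.degrees(1.05);ctrl.movej(list(q))
im=ctrl.read_camera("wrist")
p,Rt=ctrl.current_tool_pos(),ctrl.current_eef_rot()
np.savez("look2.npz",p=p,R=Rt,im=im)
cv2.imwrite("pics/w3.png",cv2.resize(im[85:265,190:410],None,fx=3.5,fy=3.5,interpolation=cv2.INTER_CUBIC))
cv2.imwrite("pics/t3.png",ctrl.read_camera("top"));cv2.imwrite("pics/s3.png",ctrl.read_camera("side"))
rep("end")
```

```text
open t 10.21 F [-0.2568 -0.291  -0.2448] M_n 0.064 w 0.599
up t 11.36 F [ 0.0694 -0.5829 -0.5564] M_n -0.016 w 0.597
end t 12.53 F [0.1723 0.2743 0.1952] M_n 0.01 w 0.603
```

View pics/w3.png

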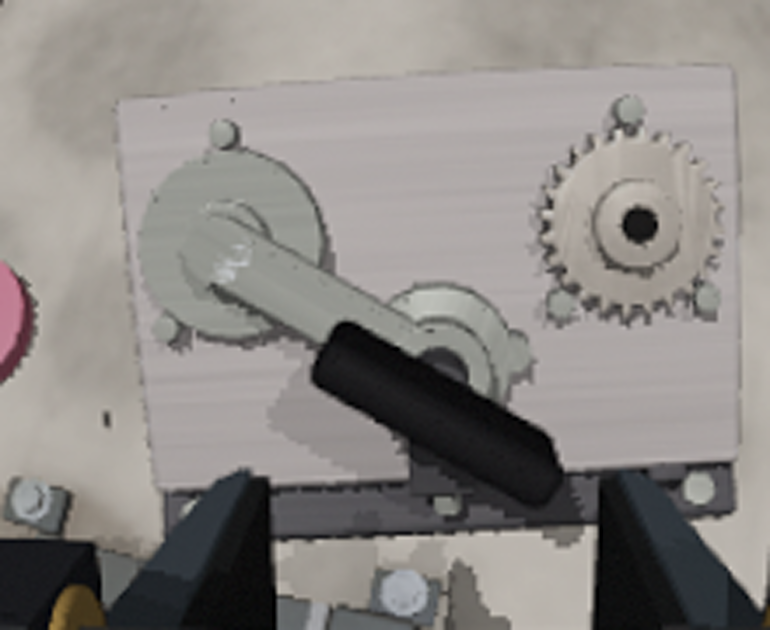

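The wrist view shows the keeper lying over the blank's hub, the bar running from (333,350) to (545,480) in the crop, and the gripper clear. I'll compute the keeper angle by casting the bar's edge line onto the plane of its top, and check the bystanders by comparing the top images.

Run:
```python
from h import *
L=np.load("look2.npz");p,Rt,im=L["p"],L["R"],L["im"]
c=ctrl.camera_params("wrist");T=c["T_tool_cam"]
def cast(uv,h):
    d=np.array(uv)-[c["cx"],c["cy"]];r=np.hypot(*d);th=r/c["fx"]
    v=np.array([np.sin(th)*d[0]/r,-np.sin(th)*d[1]/r,-np.cos(th)])
    D=Rt@T[:3,:3]@v;O=p+Rt@T[:3,3]; X=O+D*((H+h*n-O)@n)/(D@n)-H
    return np.array([X@up,X@(Rf@[0,1,0])])
m=(im.max(2)<40).astype(np.uint8); k=np.zeros_like(m);k[170:232,275:352]=1;m*=k
_,lab,st,ce=cv2.connectedComponentsWithStats(m);i=1+st[1:,4].argmax()
pts=np.argwhere(lab==i)[:,::-1].astype(float);print(st[i],ce[i])
P=np.array([cast(u,.018) for u in pts]);C=P-P.mean(0);d=np.linalg.svd(C,full_matrices=False)[2][0];d*=np.sign(d[0])
print("bar angle",np.arctan2(d[1],d[0]),"centre",P.mean(0),"len",np.ptp(C@d))
o=lambda u,v:(190+u/3.5,85+v/3.5)
def ang(a,b,h): e=cast(o(*b),h)-cast(o(*a),h);return np.arctan2(e[1],e[0])
print("keeper upper edge",ang((420,325),(245,222),-.040),"lower",ang((330,345),(212,287),-.040))
print("plate y axis",ang((640,225),(222,245),-.053)-np.pi/2, "gear now",cast(o(640,225),-.053))
a,b2=cv2.imread("pics/top0.png"),cv2.imread("pics/t3.png")
for nm,(x0,y0,x1,y1) in dict(can=(215,170,245,198),tape=(218,202,258,240),pliers=(288,258,358,284),gear=(366,142,386,168)).items():
    t=a[y0:y1,x0:x1];s=b2[y0-8:y1+8,x0-8:x1+8];r=cv2.minMaxLoc(cv2.matchTemplate(s,t,cv2.TM_CCOEFF_NORMED));print(nm,round(r[1],3),np.array(r[3])-8)
```

```text
[ 279  177   72   54 1672] [315.2249 203.933 ]
bar angle 0.9388026682505047 centre [ 0.0011 -0.    ] len 0.06887797138767301
keeper upper edge 0.9688106952992186 lower 1.0431015846216245
plate y axis -0.00867571174333448 gear now [ 0.0383 -0.0636]
can 0.999 [0 0]
tape 0.999 [0 0]
pliers 0.463 [0 0]
gear 0.998 [0 0]
```

The bar reads 0.94 rad and the keeper edges 0.97 and 1.04, so it looks snapped. The poor pliers match may be the arm blocking the view. I'll check that, and re-measure the start angle with the same mask to see if the method is biased.

Run:
```python
from h import *
c=ctrl.camera_params("wrist");T=c["T_tool_cam"]
L=np.load("look.npz");p,Rt,im=L["p"],L["R"],L["im"]
def cast(uv,h):
    d=np.array(uv)-[c["cx"],c["cy"]];r=np.hypot(*d);th=r/c["fx"]
    v=np.array([np.sin(th)*d[0]/r,-np.sin(th)*d[1]/r,-np.cos(th)])
    D=Rt@T[:3,:3]@v;O=p+Rt@T[:3,3]; X=O+D*((H+h*n-O)@n)/(D@n)-H
    return np.array([X@up,X@(Rf@[0,1,0])])
o=lambda u,v:(225+u/4,95+v/4)
def ang(a,b,h): e=cast(o(*b),h)-cast(o(*a),h);return np.arctan2(e[1],e[0])
print("start: plate y",ang((600,219),(118,218),-.053)-np.pi/2,"keeper L",ang((340,250),(353,75),-.040),"R",ang((410,260),(428,75),-.040))
m=(im.max(2)<40).astype(np.uint8); k=np.zeros_like(m);k[155:245,300:330]=1;m*=k
_,lab,st,ce=cv2.connectedComponentsWithStats(m);i=1+st[1:,4].argmax()
P=np.array([cast(u,.018) for u in np.argwhere(lab==i)[:,::-1].astype(float)]);d=np.linalg.svd(P-P.mean(0),full_matrices=False)[2][0];d*=np.sign(d[0]);print("bar start",np.arctan2(d[1],d[0]))
# back off higher, away from bench front, for a clear view
ctrl.goto(H+n*.24,ori(0,1))
q=np.array(ctrl.current_q());q[0]=30;ctrl.movej(list(q))
cv2.imwrite("pics/t4.png",ctrl.read_camera("top"));rep("clear")
a,b2=cv2.imread("pics/top0.png"),cv2.imread("pics/t4.png")
for nm,(x0,y0,x1,y1) in dict(can=(215,170,245,198),tape=(218,202,258,240),pliers=(288,258,358,284)).items():
    t=a[y0:y1,x0:x1];s=b2[y0-8:y1+8,x0-8:x1+8];r=cv2.minMaxLoc(cv2.matchTemplate(s,t,cv2.TM_CCOEFF_NORMED));print(nm,round(r[1],3),np.array(r[3])-8)
```

```text
start: plate y 0.0006688162657042529 keeper L -0.07194947178861422 R -0.08742325528952531
bar start -0.08491877506113944
clear t 15.63 F [ 0.3093 -0.2935 -0.1104] M_n 0.188 w 0.601
can 0.999 [0 0]
tape 0.999 [0 0]
pliers 0.999 [0 0]
```

View pics/t4.png

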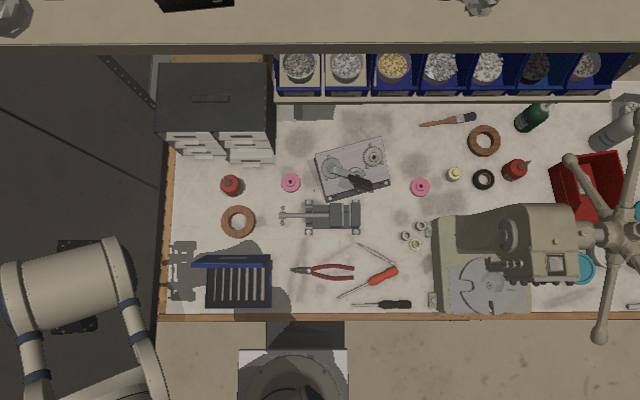

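The top view shows the can, tape, pliers and gear unmoved, the keeper over the blank, and the arm clear. The bar reading of 0.94 leaves little margin, and the dark stem may bias it, so I'll measure its two edges in the same picture without moving the arm.

Run:
```python
from h import *
c=ctrl.camera_params("wrist");T=c["T_tool_cam"]
L=np.load("look2.npz");p,Rt,im=L["p"],L["R"],L["im"]
def cast(uv,h):
    d=np.array(uv)-[c["cx"],c["cy"]];r=np.hypot(*d);th=r/c["fx"]
    v=np.array([np.sin(th)*d[0]/r,-np.sin(th)*d[1]/r,-np.cos(th)])
    D=Rt@T[:3,:3]@v;O=p+Rt@T[:3,3]; X=O+D*((H+h*n-O)@n)/(D@n)-H
    return np.array([X@up,X@(Rf@[0,1,0])])
m=(im.max(2)<40).astype(np.uint8); k=np.zeros_like(m);k[170:232,275:352]=1;m*=k
m=cv2.morphologyEx(m,cv2.MORPH_OPEN,np.ones((7,7),np.uint8))
pts=np.argwhere(m)[:,::-1].astype(float);P=np.array([cast(u,.018) for u in pts])
r=cv2.minAreaRect((P*1000).astype(np.float32));print(r)
for lo,hi,f in [(288,300,np.min),(288,300,np.max)]:pass
xs=np.arange(287,340,4)
for f,nm in((np.min,"upper"),(np.max,"lower")):
    E=np.array([cast((x,f(pts[pts[:,0]==x,1])),.018) for x in xs if (pts[:,0]==x).any()])
    E=E[2:-2]; 
    l=cv2.fitLine((E*1000).astype(np.float32),cv2.DIST_HUBER,0,.01,.01).ravel();s=np.sign(l[0]);print(nm,np.arctan2(s*l[1],s*l[0]))
```

```text
((-1.7944116592407227, 1.1090126037597656), (69.08358001708984, 22.853235244750977), 54.45871353149414)
upper 0.9931348
lower 0.8898872
```

At the moment of release the pads were flat on the bar: width 14.0 mm and axis moment about 0, with the tool at 0.994 rad. The bar's clean upper edge gives 0.993 and the keeper edges average 1.006. The lower bar edge, at 0.89, is skewed by the visible side face. The latch is past 0.92, so I'm handing in.

Run:
```python
from h import *
rep("final"); print(ctrl.sign_off())
```

```text
final t 15.63 F [ 0.3093 -0.2935 -0.1104] M_n 0.188 w 0.601
the job is handed in; nothing more can be done
None
```

I turned the handle towards the plain blank, which is in the left nest, until the keeper clicked over it, then let go. I moved the arm clear and handed the job in at 15.6 s of the 32 s allowed.

**Keeper:**
- **During the turn:** the moment about the axis went from resisting to assisting and then to about zero, which fits the plunger passing its crest. I released with the tool at 0.994 rad, pads flat on the bar.
- **Afterwards in the picture:** the keeper lay over the blank. Its two edges gave 0.97 and 1.04 rad, and the bar's upper edge gave 0.99.

**Checks that disagreed:** the bar's lower edge read 0.89 and a fit to the whole bar outline read 0.94, against the 0.92 needed. I put this down to the bar's side face and dark stem showing in the outline, and did not grip the bar again to confirm.

**Surroundings:** the top camera showed the oil can, tape, pliers and gear with no shift. The blank is under the keeper, so I judged it only by eye in its nest. Wrist force readings stayed at about 11 N or less, and were about zero after release.

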